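# Test the stall's safety breaker with a marker and set it again

## Task

Test the safety breaker of the craft stall's power box: pick up the long slim marker and push the recessed test button with it, not with the fingers, until the lever drops. Then stand the marker, cap down, in the white pen cup, and lift the lever back up until it latches and stays home. Leave the other things on the table where they are.

Things in the scene. Friction and masses are not known exactly. Their poses are not given: they have to be found in the camera images.
- power_box: grey box, 160 mm deep (its x), 180 mm wide (its y), 150 mm high, fixed to the table. Origin: centre of its underside on the table; x points to its back, so the front with the lever faces -x (roughly the robot); z up. On its top, 20 mm forward of the middle, stands a round collar (48 to 52 mm outside, 34 to 38 mm inside, rim 178 mm above the table) with the test button at its bottom. Two flat round sockets lie on the top behind the collar and are not used.
- test_button: white round spring push button, 29 mm diameter, at the bottom of the collar. Origin: centre of its upper face, at rest 158 mm above the table, 20 mm below the collar's rim; z up. Travel 8 mm down: 2.7 N to start, 3 to 4 N trips the lever (within 4 mm), 6 N at the end; springs back. It dips while the lever is being lifted. Press it with the marker, not with the fingers.
- lever (a joint): lever on the box's front, rad: 0 = home, latched, pointing forward and 0.56 above level; grows as it drops to its stop at 1.12 (0.56 below level). It falls by its own weight when tripped, or if let go before it latches. To latch it, lift it to 0 or up to 0.12 beyond (solid stop at -0.12); over the last 0.5 rad a catch resists (2 to 4 N at the handle in all). It then rests near 0.
- lever_grip (a point): centre of the lever's black handle, a round bar 24 mm in diameter and 40 mm long lying along the box's y axis, at the end of the steel lever arm (13 mm thick), 110 mm from the hinge. Its flat ends can be pinched from above; with the lever dropped it is about 57 mm above the table and 78 mm in front of the box, with the lever home 173 mm above the table.
- lever_hinge (a point): fixed hinge axis of the lever, parallel to the box's y axis, 115 mm above the table and 65 mm forward of the box's middle
- marker: long slim capped marker, white barrel 20 mm in diameter, black cap 22 mm in diameter on the lowest 45 mm, 160 mm tall, 35 to 70 g, standing loose on its flat cap. Origin: centre of the cap's flat end (its foot); z along the marker, up.
- pen_cup: white straight round ceramic cup without handle, loose, empty, 74 mm outside and 66 mm inside diameter, 95 mm high, floor 6 mm thick, about 350 g. Origin: centre of its underside; z up.
- glue_stick: bystander: short thick white glue stick standing upright, 32 mm in diameter, 100 mm tall. Origin: centre of its underside; z up. Leave it alone.
- tape_roll: bystander: amber tape roll lying flat, 100 mm outside diameter, 30 mm high, loose. Origin: centre of its underside. Leave it alone.
- tumbler: bystander: pink drinking tumbler with a thick straw, 80 mm in diameter, 235 mm tall with the straw, standing loose. Origin: centre of its underside; z up. Leave it alone.
- scissors: bystander: open-handled scissors lying flat, 190 mm long, 10 mm high, loose. Origin: at the pivot, underside. Leave them alone.

How it is judged:
By the outcome, as a careful person would: the job done as asked, in the order asked, and still so for the second after the job is handed in, with the robot touching nothing.
It also fails if it takes over 61 s, if anything falls off the work surface, if the arm or the gripper's body presses on something with over 40 N, if the wrist force passes 120 N, or if a joint passes its speed limit or range.

## Robot

A 7-joint arm with a two-finger parallel gripper is mounted at the origin on the work surface. World frame = base frame: x ahead of the robot, y to its left, z up, the work surface at z = 0. Lengths are in m, angles in rad, forces in N, time in s.
With the tool pointing down it reaches from about 0.4 to 0.925 m from the base axis. Payload 5.6 kg.
Tool frame: the origin (TCP) lies at the very end of the fingers, on their centre line; the grasp point (between the pads) lies 19 mm behind it; z points along the fingers, y is the line along which they close (so a half turn about z gives the same grasp; the last joint's range is limited). The gripper opens to 85 mm and grips with 20 to 120 N. Pads are 22 mm wide; open, the fingers measure 114 mm over their backs; the gripper's body (76 mm by 85 mm) begins 54 mm behind the grasp point. The pads swing forward as they close: fully open they stand 13 mm farther back than shut.
Start: joints at [-1.358, 0.468, -0.012, 1.603, 0.006, 1.071, -0.056], TCP at [0.165, 0.629, 0.231] pointing down, gripper open.
Joint ranges: [-2.53, 2.53], [-0.31, 2.02], [-1.57, 1.55], [0.28, 2.44], [-1.29, 4.43], [0.15, 1.84], [-2.92, 2.92]. Speed limits (rad/s): [2.57, 2.57, 3.14, 3.14, 3.14, 3.14, 3.14].

## Interface

Orientations are given as a unit quaternion [w, x, y, z].
In Python, from rig import get_obs, capture, camera_params, close_job, find_in, cut_out gives the robot as it stands.
- The arm moves only by the shell command python3 -m pendant 'ROWS' [OPENING]. ROWS is JSON, one flat list of numbers, 4 for each row, row after row: the shift along the tool's x, y, z in m, then the turn about the tool's z in degrees. In form: [dx, dy, dz, twist, dx, dy, dz, twist, ...]. A call has exactly 5 rows; each row shifts and turns the commanded pose from where the row before left it, along the tool's axes as they then stand; what a row does not reach is not made up. A row lasts 1/8 s, in which the tool goes at most 62.5 mm and 10.7 degrees, less where a joint would pass 70% of its speed; a pose out of reach is approached as far as the arm can. A call is refused whole if a number of a shift passes 0.0625 or a number of a turn 10.7, either way. A call with a gripper value outside its range is refused whole. OPENING is the closure, from 0 (fully open) to 1 (shut), set as the call begins (- or left out, the last holds). The fingers move at their own pace and stop on an object; the grip force is fixed at half the most. Time passes only in rows, so rows that do not move let the fingers close, or fill a call up. It gives the time, the measured TCP pose, the force, the opening and the grip force at its end, in the units of the state.
- get_obs(): the state, without advancing time (a new reading comes with each control period).
- capture(name): name is "scene" or "top"; returns the picture (480x640x3 uint8, red, green, blue); there is no depth.
- camera_params(name): a dict with "fx", "fy", "cx", "cy" (pixels), "origin" and "orientation" of the camera in the world. Camera axes: x right, y up, looking along -z (the intrinsics and any distortion apply to the point x, -y, -z); pixel columns grow to the right and rows downward; lengths in m; the calibration is good to about 2 mm. A picture is of the moment at which its call begins. camera_params takes no time and is no camera call.
- close_job(): hands the job in; it is judged then, once.
Trained networks look in the newest picture that a camera, given by its name, has taken for a name from the list of things; names that differ only in an ending like _2 or _b are one class to them, and where a whole thing is asked for, a point or a joint stands for the part that bears it (a point fixed in the world has none). Each returns a list of dicts, best first, with "confidence" (0 to 1); they miss things now and then, are a little off and sometimes report something else, mostly with a low value. They report only what shows in the picture. A call takes as long as a camera call.
- find_in(camera, target): "uv" ([column, row] in pixels, amid what is visible of it).
- cut_out(camera, target): "mask" (480x640 bool, what is visible of it) and "uv" ([column, row] in pixels, amid what is visible of it).
The state is a dict: "time": time; "joint_pos": joint angles; "qvel": joint speeds; "joint_efforts": joint torques, N m; "tcp_pos": TCP position; "tcp_rot": TCP orientation; "contact_force": force on the tool from outside, world axes, zero at the start; "moment": the same for the moment, N m; "finger_gap": opening from 0.0 (shut) to 1.0 (fully open); "gripper_force": force on a finger pad.
Only numpy, scipy, OpenCV 4.12 (cv2) and the standard library are available. Lean on these libraries where they do the work, as an engineer would, in place of code of your own. Each camera call takes 0.05 s, during which the arm holds its last target. There are 200 camera calls.

## Working session

There is one attempt and no reset: what is moved stays moved. The work goes in short steps, Python scripts to look and compute and a shell command to move; the robot and the scene stay as the last step left them, time stands still between calls to the robot, and variables do not carry over. Pictures are saved under pics/ and viewed, at most 10 in all, crops included, and the job is handed in when it is done.

```bash
mkdir -p pics; ls; cat > h.py <<'E'
import numpy as np, cv2
from rig import *
from scipy.spatial.transform import Rotation as R
def cam(n):
    p=camera_params(n); q=p["orientation"]; return p,R.from_quat([q[1],q[2],q[3],q[0]]).as_matrix(),np.array(p["origin"])
def ray(n,uv):
    p,M,o=cam(n); d=M@np.array([(uv[0]-p["cx"])/p["fx"],-(uv[1]-p["cy"])/p["fy"],-1]); return o,d
def onz(n,uv,z):
    o,d=ray(n,uv); return o+d*(z-o[2])/d[2]
def proj(n,P):
    p,M,o=cam(n); c=(np.atleast_2d(P)-o)@M; return np.c_[p["cx"]+p["fx"]*c[:,0]/-c[:,2],p["cy"]-p["fy"]*c[:,1]/-c[:,2]]
E
python3 - <<'E'
from h import *
np.set_printoptions(precision=4,suppress=True)
for n in("scene","top"):
    im=capture(n); cv2.imwrite(f"pics/{n}0.png",im[:,:,::-1]); print(n,camera_params(n))
    for t in "power_box test_button lever lever_grip marker pen_cup glue_stick tape_roll tumbler scissors".split():
        print(t,[(np.round(d["uv"],1),round(d["confidence"],2)) for d in find_in(n,t)[:3]])
print(get_obs())
E
```

```text
pics
scene {'fx': 433.1307233277663, 'fy': 433.1307233277663, 'cx': 317.3494133397082, 'cy': 246.03326701135686, 'origin': array([1.167 , 0.2431, 0.7072]), 'orientation': array([0.4926, 0.231 , 0.3547, 0.7603])}
power_box [(array([345.8, 309.5]), 0.77)]
test_button []
lever [(array([354.5, 223.3]), 0.61)]
lever_grip [(array([350.9, 226.6]), 0.79)]
marker [(array([470.1, 320.3]), 0.85)]
pen_cup [(array([495.6, 289.2]), 0.88)]
glue_stick [(array([248.6, 219.7]), 0.96)]
tape_roll [(array([201. , 269.7]), 0.59)]
tumbler [(array([127. , 238.4]), 0.86), (array([352.5, 220.9]), 0.24)]
scissors [(array([393.9, 256.4]), 0.56)]
top {'fx': 551.0890905763974, 'fy': 551.0890905763974, 'cx': 315.3103439141686, 'cy': 247.68608429077156, 'origin': array([ 0.2778, -0.0591,  1.2856]), 'orientation': array([-0.7001, -0.078 ,  0.0791,  0.7054])}
power_box [(array([267.9, 216.7]), 0.91)]
test_button []
lever [(array([275.3, 268. ]), 0.71)]
lever_grip [(array([275.3, 270.9]), 0.7)]
marker [(array([163.8, 239.2]), 0.7)]
pen_cup [(array([143.6, 307.6]), 0.62), (array([261.5, 334.8]), 0.25)]
glue_stick [(array([410.7, 302.3]), 0.7)]
tape_roll [(array([434.9, 233.5]), 0.75), (array([275.1, 273.7]), 0.72)]
tumbler [(array([481. , 191.3]), 0.86)]
scissors [(array([259.8, 329.2]), 0.93)]
{'time': 1.1, 'joint_pos': array([-1.358 ,  0.4675, -0.0116,  1.6027,  0.006 ,  1.0714, -0.0563]), 'qvel': array([-0.001 ,  0.0005, -0.0002,  0.0014, -0.0001,  0.0004, -0.0014]), 'joint_efforts': array([ -0.001 , -53.2255,   0.021 , -25.1628,   0.0116,   0.0014,
        -0.    ]), 'tcp_pos': array([0.1645, 0.6289, 0.2313]), 'tcp_rot': array([0.    , 0.1276, 0.9918, 0.    ]), 'contact_force': array([-0.212 , -0.4112,  0.7195]), 'moment': array([-0.    , -0.0147,  0.0718]), 'gripper_force': 0.0, 'finger_gap': 0.9968711640888089}
```

View pics/scene0.png

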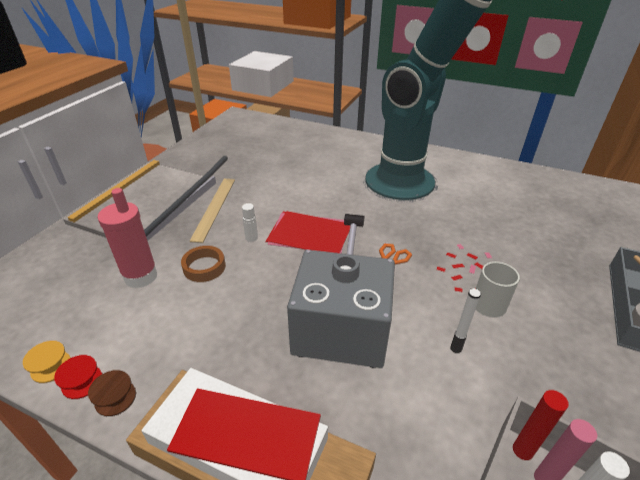

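View pics/top0.png

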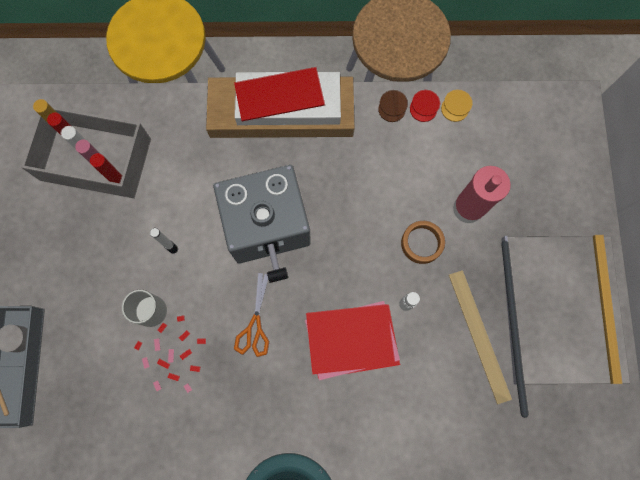

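The scene view shows the marker standing at cols 457–475, rows 293–350, the cup at (497,290), the collar at (346,268) and the lever grip at (354,220). The top view has the marker's top at (155,232) and cap at (175,250), the cup rim at (140,306), the collar at (262,214), the lever grip at (277,274) and the scissors' tips just beyond the grip. I'll fit the silhouettes next.

```bash
cat >> h.py <<'E'
from scipy.optimize import minimize
A=np.linspace(0,2*np.pi,40,endpoint=False)
def cyl(x,y,r,z0,z1): return np.vstack([np.c_[x+r*np.cos(A),y+r*np.sin(A),0*A+z] for z in(z0,z1)])
def iou(n,pts,m):
    h=cv2.convexHull(proj(n,pts).astype(np.float32)); k=4
    im=np.zeros((480*k,640*k),np.uint8); cv2.fillConvexPoly(im,np.round((h+.5)*k-.5).astype(int),1)
    mm=cv2.resize(m.astype(np.uint8),None,fx=k,fy=k,interpolation=0)
    return (im&mm).sum()/max(1,(im|mm).sum())
def fit(model,x0,masks,d):
    s=np.vstack([x0]+[np.array(x0)+np.eye(len(x0))[i]*d[i] for i in range(len(x0))])
    r=minimize(lambda x:-sum(iou(n,model(x),m) for n,m in masks.items()),x0,method="Nelder-Mead",options=dict(initial_simplex=s,xatol=2e-4,fatol=1e-4,maxiter=120))
    return r.x,[round(iou(n,model(r.x),m),3) for n,m in masks.items()]
def box(p):
    c,s=np.cos(p[2]),np.sin(p[2]); return np.array([[p[0]+c*a-s*b,p[1]+s*a+c*b,z] for a in(-.08,.08) for b in(-.09,.09) for z in(0,.15)])
E
python3 - <<'E'
from h import *
np.set_printoptions(precision=4,suppress=True)
for n in("scene","top"): capture(n)
M={t:{n:cut_out(n,t)[0]["mask"] for n in("scene","top")} for t in("marker","pen_cup","tumbler","glue_stick","power_box")}
g=lambda t,z:onz("top",np.argwhere(M[t]["top"]).mean(0)[::-1],z)[:2]
for t,r,h in(("marker",.0105,.16),("pen_cup",.037,.095),("glue_stick",.016,.1),("tumbler",.04,.15)):
    f=lambda x:cyl(*x,r,0,h)
    print(t,fit(f,g(t,h/2),M[t],[.01,.01]))
    for n in M[t]: print(n,fit(f,g(t,h/2),{n:M[t][n]},[.01,.01]))
x0=[*g("power_box",.1),-.2]
for yaw in(-.2,.2): print("box",fit(box,[*x0[:2],yaw],M["power_box"],[.01,.01,.1]))
for n,uv in(("top",(262,214)),("scene",(346,262))):print("collar",onz(n,uv,.178))
for n in("top","scene"):
    print("grip",onz(n,find_in(n,"lever_grip")[0]["uv"],.173))
E
```

```text
marker (array([0.5707, 0.2793]), [np.float64(0.888), np.float64(0.801)])
scene (array([0.5727, 0.2793]), [np.float64(0.9)])
top (array([0.5694, 0.2779]), [np.float64(0.814)])
pen_cup (array([0.4214, 0.3227]), [np.float64(0.867), np.float64(0.959)])
scene (array([0.4235, 0.3235]), [np.float64(0.878)])
top (array([0.4208, 0.3217]), [np.float64(0.967)])
glue_stick (array([ 0.6955, -0.4841]), [np.float64(0.0), np.float64(0.209)])
scene (array([ 0.6855, -0.4541]), [np.float64(0.0)])
top (array([ 0.6955, -0.4841]), [np.float64(0.209)])
tumbler (array([ 0.6661, -0.4366]), [np.float64(0.756), np.float64(0.849)])
scene (array([ 0.6501, -0.4552]), [np.float64(0.783)])
top (array([ 0.6766, -0.4452]), [np.float64(0.909)])
box (array([0.6255, 0.0555, 0.2552]), [np.float64(0.906), np.float64(0.913)])
box (array([0.625 , 0.0551, 0.2534]), [np.float64(0.907), np.float64(0.915)])
collar [0.6015 0.0491 0.178 ]
collar [0.6089 0.0521 0.178 ]
grip [0.4804 0.027  0.173 ]
grip [0.4899 0.0144 0.173 ]
```

```bash
python3 -m pendant '[-0.048,-0.0235,0,0,-0.048,-0.0235,0,0,-0.048,-0.0235,0,0,-0.048,-0.0235,0,0,-0.048,-0.0235,0,0]' 0; python3 -m pendant '[-0.048,-0.0235,0,0,-0.048,-0.0235,0,0,-0.048,-0.0235,0,0,-0.048,-0.0235,0,0,-0.04,-0.02,0,0]'
```

```text
time: 2.42
tcp_pos: [0.3682, 0.4533, 0.2316]
tcp_rot: [0.0, 0.128, 0.992, 0.0]
contact_force: [1.6, 0.5, 0.6]
finger_gap: 1.002
gripper_force: 0.0
time: 3.05
tcp_pos: [0.5642, 0.2836, 0.2315]
tcp_rot: [0.0, 0.128, 0.992, 0.0]
contact_force: [0.9, 0.4, -0.5]
finger_gap: 1.002
gripper_force: 0.0
```

```bash
python3 -m pendant '[-0.0078,-0.0027,0.02,0,0,0,0.03,0,0,0,0.03,0,0,0,0.03,0,0,0,0.015,0]' ; python3 - <<'E'
from h import *
im=capture("scene"); cv2.imwrite("pics/s1.png",cv2.resize(im[200:380,360:600,::-1],None,fx=3,fy=3))
print(get_obs()["tcp_pos"])
E
```

```text
time: 3.68
tcp_pos: [0.5676, 0.2813, 0.104]
tcp_rot: [-0.002, 0.127, 0.992, -0.001]
contact_force: [0.1, 0.0, 0.4]
finger_gap: 1.001
gripper_force: 0.0
[0.56715635 0.28085972 0.10281397]
```

View pics/s1.png

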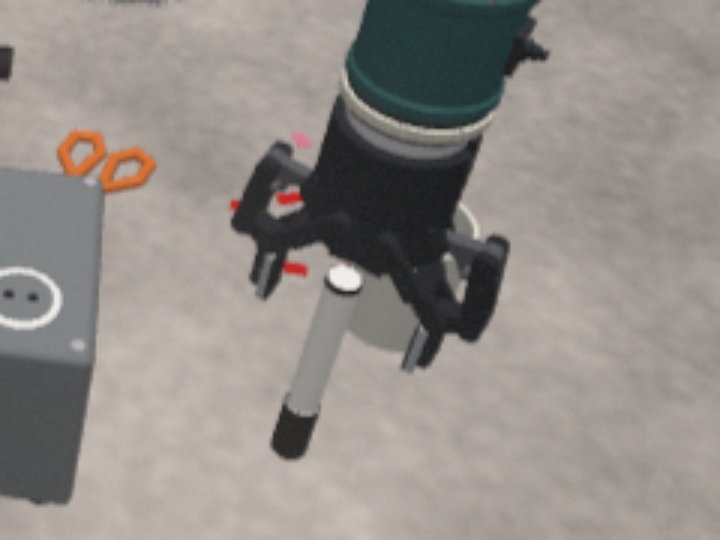

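The crop shows the marker (top at about (475,293) full-frame) centred between the finger tips, whose midpoint lies on its axis at TCP height. I'm closing.

```bash
python3 -m pendant '[-0.002,-0.001,0,0,0,0,0,0,0,0,0,0,0,0,0,0,0,0,0,0]' 1;python3 -m pendant '[0,0,0,0,0,0,0,0,0,0,-0.02,0,0,0,-0.04,0,0,0,-0.04,0]'
```

```text
time: 4.35
tcp_pos: [0.5716, 0.2797, 0.1072]
tcp_rot: [0.001, 0.128, 0.992, 0.0]
contact_force: [0.0, 0.6, 5.2]
finger_gap: 0.212
gripper_force: 58.3
time: 4.97
tcp_pos: [0.5709, 0.2793, 0.208]
tcp_rot: [-0.0, 0.128, 0.992, -0.0]
contact_force: [0.3, 0.7, -0.1]
finger_gap: 0.21
gripper_force: 58.5
```

```bash
python3 -m pendant '[-0.015,-0.035,-0.042,0,-0.019,-0.044,-0.035,0,-0.019,-0.044,-0.025,0,-0.019,-0.044,-0.02,0,-0.0195,-0.046,0,0]';python3 -m pendant '[0,0,0,0,0,0,0,0,0,0,0,0,0,0,0,0,0,0,0,0]'
python3 - <<'E'
from h import *
np.set_printoptions(precision=4,suppress=True)
for n in("scene","top"):
    im=capture(n)
    t=get_obs()["tcp_pos"]; print(t)
    for k in("marker","test_button"):
        for d in cut_out(n,k)[:2]:
            print(n,k,d["uv"],d["confidence"],cv2.boundingRect(d["mask"].astype(np.uint8)))
    print(proj(n,[[*t[:2],t[2]-.107],[*t[:2],t[2]+.053],[.6056,.05,.178]]))
    u=proj(n,[[.6056,.05,.178]])[0].astype(int); cv2.imwrite(f"pics/{n}2.png",cv2.resize(im[u[1]-90:u[1]+50,u[0]-90:u[0]+90,::-1],None,fx=4,fy=4,interpolation=2)); print(u)
E
```

```text
time: 5.6
tcp_pos: [0.6065, 0.0488, 0.3315]
tcp_rot: [0.002, 0.127, 0.992, 0.001]
contact_force: [0.2, 0.6, -1.2]
finger_gap: 0.208
gripper_force: 58.5
time: 6.22
tcp_pos: [0.6056, 0.0509, 0.3282]
tcp_rot: [-0.0, 0.127, 0.992, 0.0]
contact_force: [-0.4, 0.6, -0.2]
finger_gap: 0.212
gripper_force: 58.5
[0.6056 0.0507 0.3282]
scene marker [350.5, 208.2] 0.62 (341, 161, 17, 87)
[[346.9999 242.4556]
 [351.788  161.6766]
 [345.5942 260.574 ]]
[345 260]
[0.6057 0.0503 0.3282]
top marker [259.4, 207.3] 0.38 (261, 202, 4, 8)
top test_button [265.0, 215.0] 0.58 (262, 210, 7, 8)
[[259.4201 205.9686]
 [250.3433 178.7424]
 [261.5898 212.1057]]
[261 212]
```

View pics/scene2.png

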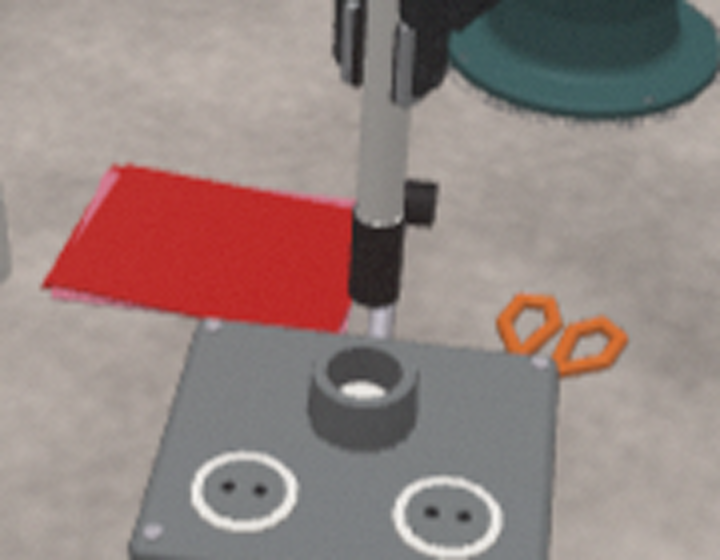

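View pics/top2.png

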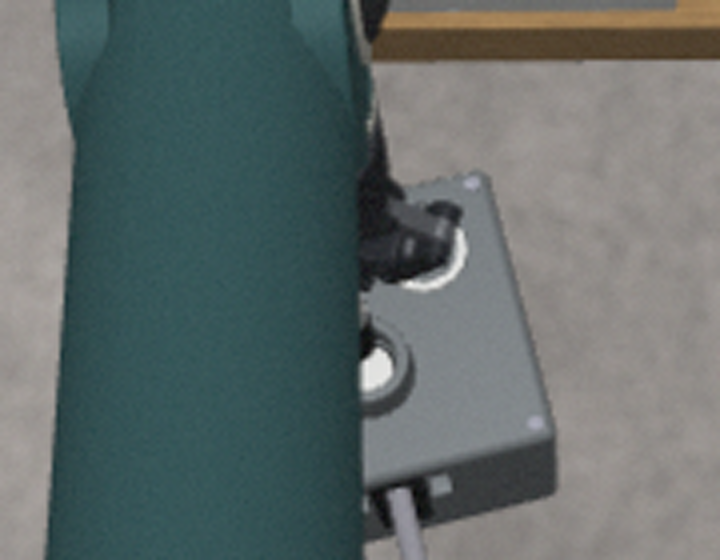

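Scene crop: the marker foot is at (348,242), as predicted. The collar rim is at about (346,263), versus (345.6,260.6) predicted. In the top view the arm hides most of the collar. I'll refine the collar position from the initial pictures.

```bash
python3 - <<'E'
from h import *
np.set_printoptions(precision=4,suppress=True)
G={}
for n in("scene","top"):
    im=cv2.cvtColor(cv2.imread(f"pics/{n}0.png"),cv2.COLOR_BGR2GRAY).astype(np.float32); G[n]=cv2.GaussianBlur(im,(0,0),.7)
def smp(n,P): 
    u=proj(n,P).astype(np.float32); return cv2.remap(G[n],u[:,:1],u[:,1:],cv2.INTER_LINEAR).mean()
def ring(x,y,r): return np.c_[x+r*np.cos(A),y+r*np.sin(A),0*A+.178]
# rim (light grey ring r~.0215) brighter than inside wall / outside wall; also rim contrast
def sc(n,x,y): return abs(smp(n,ring(x,y,.0195))-smp(n,ring(x,y,.0155)))+0*abs(smp(n,ring(x,y,.0235))-smp(n,ring(x,y,.0285)))
def sc2(n,x,y): return abs(smp(n,ring(x,y,.0235))-smp(n,ring(x,y,.0275)))
xs=np.arange(.590,.622,.001); ys=np.arange(.036,.066,.001)
for f in(sc,sc2):
  S={n:np.array([[f(n,x,y) for y in ys] for x in xs]) for n in G}
  for k,s in(("scene",S["scene"]),("top",S["top"]),("both",S["scene"]+S["top"])):
    i,j=np.unravel_index(s.argmax(),s.shape); print(f.__name__,k,xs[i],ys[j],s.max())
out=[]
for n in G:
    im=cv2.imread(f"pics/{n}0.png"); u=proj(n,[[.605,.05,.178]])[0].astype(int)
    c=cv2.resize(im[u[1]-22:u[1]+22,u[0]-30:u[0]+30],None,fx=6,fy=6,interpolation=2)
    c2=c.copy()
    for r in(.018,.025): cv2.polylines(c2,[np.round((proj(n,ring(.606,.050,r))-u+[30.5,22.5])*6).astype(int)],True,(0,255,0) if r<.02 else (0,0,255),1)
    out.append(np.hstack([c,c2]))
cv2.imwrite("pics/col.png",np.vstack(out))
E
```

```text
Traceback (most recent call last):
  File "h.py", line 11, in proj
    p,M,o=cam(n); c=(np.atleast_2d(P)-o)@M; return np.c_[p["cx"]+p["fx"]*c[:,0]/-c[:,2],p["cy"]-p["fy"]*c[:,1]/-c[:,2]]
          ~~~^^^
  File "h.py", line 5, in cam
    p=camera_params(n); q=p["orientation"]; return p,R.from_quat([q[1],q[2],q[3],q[0]]).as_matrix(),np.array(p["origin"])
ValueError: time passes only in moves, steps and waits
```

Too many parameter queries. I'll cache the camera parameters.

```bash
sed -i 's/^def cam(n):/import functools\n@functools.cache\ndef cam(n):/' h.py; python3 - <<'E'
from h import *
G={}
for n in("scene","top"):
    im=cv2.cvtColor(cv2.imread(f"pics/{n}0.png"),cv2.COLOR_BGR2GRAY).astype(np.float32); G[n]=cv2.GaussianBlur(im,(0,0),.7)
def ring(x,y,r): return np.c_[x+r*np.cos(A),y+r*np.sin(A),0*A+.178]
def smp(n,P): 
    u=proj(n,P).astype(np.float32); return cv2.remap(G[n],u[:,:1],u[:,1:],cv2.INTER_LINEAR).mean()
def inner(n,x,y): return abs(smp(n,ring(x,y,.0200))-smp(n,ring(x,y,.0155)))
def outer(n,x,y): return abs(smp(n,ring(x,y,.0235))-smp(n,ring(x,y,.0275)))
xs=np.arange(.590,.622,.001); ys=np.arange(.036,.066,.001)
for f in(inner,outer):
  S={n:np.array([[f(n,x,y) for y in ys] for x in xs]) for n in G}
  for k,s in(("scene",S["scene"]),("top",S["top"]),("both",S["scene"]+S["top"])):
    i,j=np.unravel_index(s.argmax(),s.shape); print(f.__name__,k,xs[i],ys[j],s.max())
out=[]
for n in G:
    im=cv2.imread(f"pics/{n}0.png"); u=proj(n,[[.605,.05,.178]])[0].astype(int)
    c=cv2.resize(im[u[1]-22:u[1]+22,u[0]-30:u[0]+30],None,fx=6,fy=6,interpolation=2)
    c2=c.copy()
    for r in(.018,.025): cv2.polylines(c2,[np.round((proj(n,ring(.606,.050,r))-u+[30.5,22.5])*6).astype(int)],True,(0,255,0) if r<.02 else (0,0,255),1)
    out.append(np.hstack([c,c2]))
cv2.imwrite("pics/col.png",np.vstack(out))
E
```

```text
inner scene 0.603 0.05000000000000001 23.01104
inner top 0.599 0.05200000000000001 40.57981
inner both 0.6 0.05200000000000001 59.37961
outer scene 0.621 0.056000000000000015 13.874908
outer top 0.6 0.04800000000000001 28.96653
outer both 0.601 0.04900000000000001 31.966286
```

View pics/col.png

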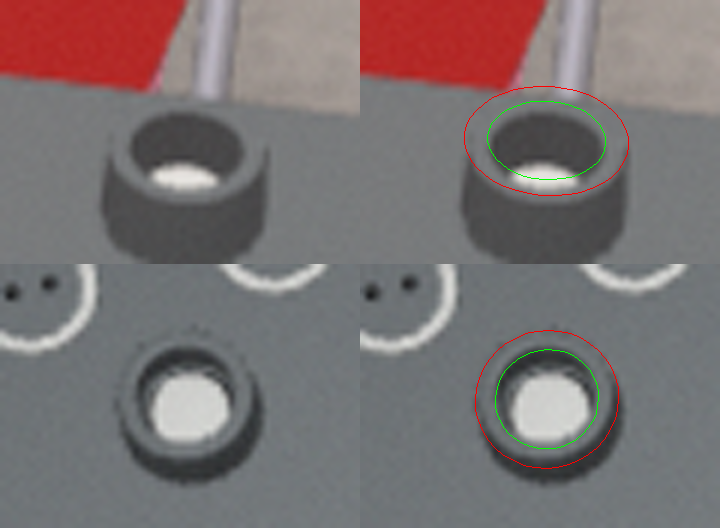

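The overlay at (.606,.050) matches the top view, while in the scene view the true ring sits about 2 px lower, roughly 4 mm further toward +x. I'll aim at (.608,.0505), and the clearance is 6 mm. I'm going down into the collar in steps.

```bash
python3 -m pendant '[-0.0022,0.0006,0.02,0,0,0,0.02,0,0,0,0.006,0,0,0,0.003,0,0,0,0.003,0]'; python3 -m pendant '[0,0,0.002,0,0,0,0.002,0,0,0,0.002,0,0,0,0,0,0,0,0,0]'
python3 - <<'E'
from h import *
im=capture("scene"); cv2.imwrite("pics/s3.png",cv2.resize(im[170:310,255:435,::-1],None,fx=4,fy=4,interpolation=2)); print(get_obs()["tcp_pos"])
E
```

```text
time: 7.15
tcp_pos: [0.6085, 0.0502, 0.277]
tcp_rot: [0.001, 0.128, 0.992, 0.0]
contact_force: [0.4, -0.2, -0.8]
finger_gap: 0.213
gripper_force: 58.5
time: 7.78
tcp_pos: [0.6081, 0.0502, 0.2704]
tcp_rot: [0.0, 0.128, 0.992, 0.0]
contact_force: [-0.4, 0.1, -0.1]
finger_gap: 0.207
gripper_force: 58.5
[0.60804677 0.05016543 0.27038874]
```

View pics/s3.png

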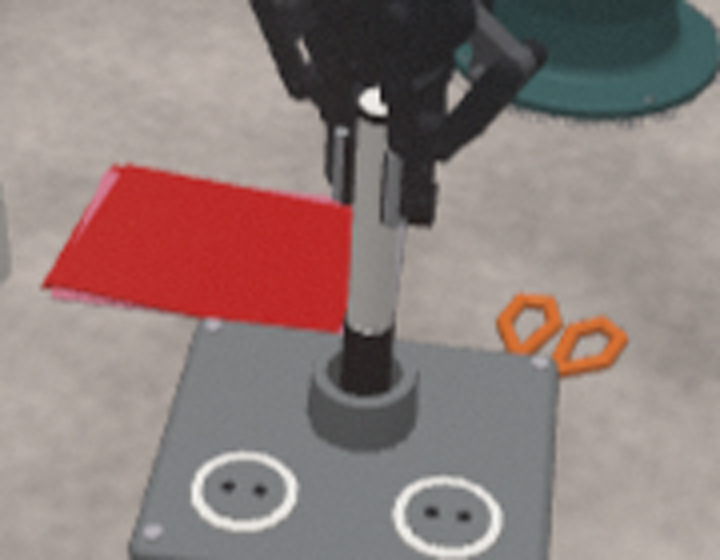

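The marker's cap is inside the collar, centred with a gap on either side (cap at about col 347, row 260). I'm pressing now.

```bash
python3 -m pendant '[0,0,0.003,0,0,0,0.002,0,0,0,0.002,0,0,0,0.0015,0,0,0,0.0015,0]'; python3 -c "
from h import *
o=get_obs();print(o['tcp_pos'],o['contact_force'])
capture('scene')
print([(d['uv'],d['confidence']) for d in find_in('scene','lever_grip')])"
```

```text
time: 8.45
tcp_pos: [0.6081, 0.0501, 0.2605]
tcp_rot: [0.0, 0.128, 0.992, 0.0]
contact_force: [-0.6, 0.3, 3.5]
finger_gap: 0.215
gripper_force: 58.5
[0.60809147 0.05011331 0.26052864] [-0.57295208  0.33719971  3.50969165]
[([341.7, 310.4], 0.28)]
```

```bash
python3 -m pendant '[0,0,0.001,0,0,0,0.001,0,0,0,0,0,0,0,0,0,0,0,0,0]'; python3 -c "
from h import *
o=get_obs();print(o['contact_force'])
for n in('scene','top'):
  im=capture(n); print([(d['uv'],d['confidence']) for d in find_in(n,'lever_grip')+find_in(n,'lever')])
  cv2.imwrite(f'pics/{n}4.png',im[:,:,::-1])
a=cv2.imread('pics/scene4.png')[170:310,255:435];b=cv2.imread('pics/top4.png')[180:320,190:370]
cv2.imwrite('pics/m4.png',cv2.resize(np.hstack([a,b]),None,fx=2.2,fy=2.2))"
```

```text
time: 9.18
tcp_pos: [0.6081, 0.0502, 0.2584]
tcp_rot: [0.0, 0.128, 0.992, 0.0]
contact_force: [-1.5, -0.3, 4.4]
finger_gap: 0.208
gripper_force: 58.7
[-1.54196672 -0.33514919  4.41911329]
[([394.3, 254.9], 0.55)]
[([274.6, 278.9], 0.81), ([277.3, 276.6], 0.71)]
```

View pics/m4.png

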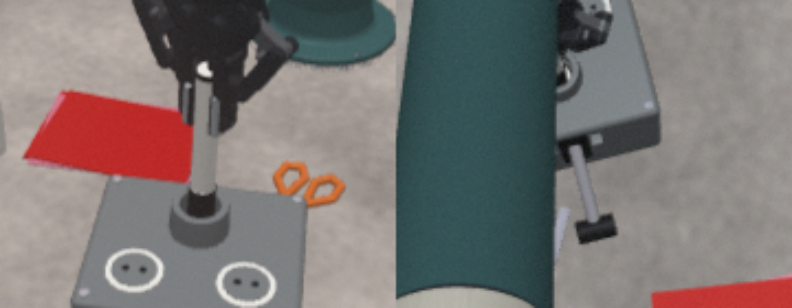

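```bash
python3 -m pendant '[0,0,-0.025,0,0,0,-0.03,0,0.045,0.039,0,0,0.045,0.039,0,0,0.045,0.039,0,0]'; python3 -m pendant '[0.045,0.039,0,0,0.045,0.039,0,0,0.0245,0.0215,0,0,0,0,0,0,0,0,0,0]'; python3 - <<'E'
from h import *
np.set_printoptions(precision=4,suppress=True)
B=np.array([.6275,.0555]);a=.2534;f=np.array([np.cos(a),np.sin(a)])
P=[[*(B-.158*f),.173],[*(B-.158*f),.057]]
MM={}
for n in("scene","top"):
    im=capture(n); cv2.imwrite(f'pics/{n}5.png',im[:,:,::-1])
    print(n,proj(n,P),[(d['uv'],d['confidence']) for d in find_in(n,'lever_grip')])
    c=cut_out(n,"pen_cup"); 
    if c: print(c[0]["uv"],c[0]["confidence"],c[0]["mask"].sum())
    t=get_obs()["tcp_pos"]; print("foot pred",t,proj(n,[[*t[:2],t[2]-.107]]))
    for d in cut_out(n,"marker")[:1]: print(d["confidence"],cv2.boundingRect(d["mask"].astype(np.uint8)))
print(P)
a=cv2.imread('pics/scene5.png')[180:330,400:580];b=cv2.imread('pics/top5.png')[200:350,60:300]
cv2.imwrite('pics/m5.png',cv2.resize(np.hstack([a,b]),None,fx=1.9,fy=1.9))
E
```

```text
time: 10.1
tcp_pos: [0.5053, 0.199, 0.3123]
tcp_rot: [-0.001, 0.128, 0.992, -0.0]
contact_force: [0.5, 0.5, -0.5]
finger_gap: 0.211
gripper_force: 58.4
time: 10.72
tcp_pos: [0.4217, 0.3219, 0.3126]
tcp_rot: [-0.0, 0.128, 0.992, -0.001]
contact_force: [1.1, -0.3, -0.5]
finger_gap: 0.21
gripper_force: 58.5
scene [[353.0185 219.4354]
 [350.1951 261.0645]] [([247.8, 222.0], 0.57)]
[496.3, 289.7] 0.61 1909
foot pred [0.4222 0.3215 0.313 ] [[515.3756 229.757 ]]
0.62 (511, 152, 41, 83)
top [[277.5922 274.1903]
 [280.9938 283.1437]] [([278.0, 279.3], 0.61)]
[142.0, 309.2] 0.94 1295
foot pred [0.4218 0.3222 0.3133] [[120.4684 298.8484]]
[[np.float64(0.47454562736929295), np.float64(0.015889901626645463), 0.173], [np.float64(0.47454562736929295), np.float64(0.015889901626645463), 0.057]]
```

View pics/m5.png

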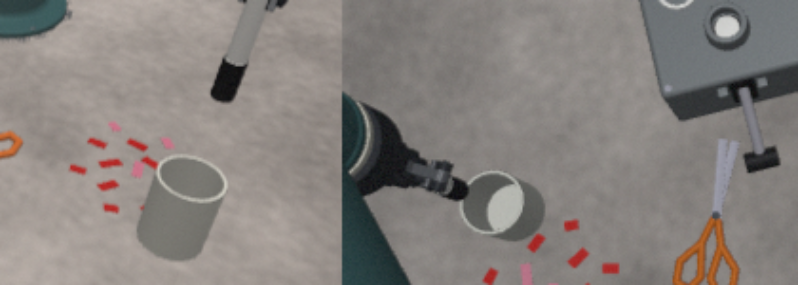

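The top crop shows the grip at (280.5,283.7). That matches the dropped prediction of (281,283), so the lever is down. The marker is above the cup (rim centre (139.5,306) in the top view), and I'm lowering it now.

```bash
python3 -m pendant '[0,0,0.04,0,0,0,0.045,0,0,0,0.04,0,0,0,0.035,0,0,0,0.02,0]'; python3 -m pendant '[0,0,0.008,0,0,0,0.003,0,0,0,0.003,0,0,0,0.003,0,0,0,0.002,0]'
```

```text
time: 11.75
tcp_pos: [0.4208, 0.3221, 0.1314]
tcp_rot: [-0.001, 0.128, 0.992, -0.001]
contact_force: [-0.2, 0.8, -1.3]
finger_gap: 0.205
gripper_force: 58.5
time: 12.38
tcp_pos: [0.4216, 0.3229, 0.1145]
tcp_rot: [0.0, 0.128, 0.992, 0.0]
contact_force: [0.8, 0.1, 0.6]
finger_gap: 0.215
gripper_force: 58.5
```

```bash
python3 -m pendant '[0,0,0.001,0,0,0,0.001,0,0,0,0.0005,0,0,0,0,0,0,0,0,0]'
```

```text
time: 13.0
tcp_pos: [0.4219, 0.323, 0.1131]
tcp_rot: [0.0, 0.128, 0.992, 0.0]
contact_force: [-0.4, -1.3, 8.4]
finger_gap: 0.209
gripper_force: 59.7
```

```bash
python3 -m pendant '[0,0,-0.001,0,0,0,0,0,0,0,0,0,0,0,0,0,0,0,0,0]' 0.5; python3 -m pendant '[0,0,-0.02,0,0,0,-0.04,0,0,0,-0.05,0,0,0,-0.05,0,0,0,0,0]'; python3 - <<'E'
from h import *
for n in("scene","top"):
    im=capture(n); cv2.imwrite(f'pics/{n}6.png',im[:,:,::-1])
    for d in cut_out(n,"marker")[:1]: print(n,d["confidence"],cv2.boundingRect(d["mask"].astype(np.uint8)))
    print(proj(n,[[.422,.323,.006],[.422,.323,.166]]))
a=cv2.imread('pics/scene6.png')[180:330,400:580];b=cv2.imread('pics/top6.png')[200:350,60:300]
cv2.imwrite('pics/m6.png',cv2.resize(np.hstack([a,b]),None,fx=1.9,fy=1.9))
E
```

```text
time: 13.62
tcp_pos: [0.4213, 0.3227, 0.1127]
tcp_rot: [-0.0, 0.128, 0.992, -0.0]
contact_force: [0.1, -0.0, 0.6]
finger_gap: 0.501
gripper_force: 0.0
time: 14.25
tcp_pos: [0.4233, 0.3243, 0.2771]
tcp_rot: [0.003, 0.128, 0.992, 0.003]
contact_force: [-0.2, 0.5, -0.0]
finger_gap: 0.497
gripper_force: 0.0
scene 0.83 (494, 244, 23, 41)
[[489.0928536  302.24272311]
 [510.1224245  246.12791749]]
top 0.8 (124, 298, 29, 17)
[[149.82873731 310.00316468]
 [126.88596834 301.32584933]]
```

View pics/m6.png

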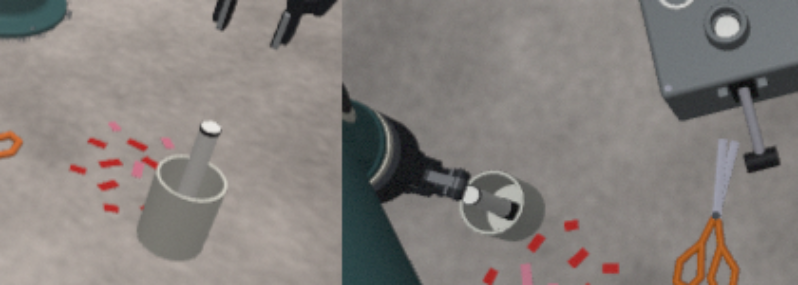

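The montage shows the marker standing upright in the cup, cap down, with its top at (510,247) in the scene view as predicted. Next is the lever: move above the grip, descend and pinch it.

```bash
python3 -m pendant '[-0.021,-0.0476,0,0,-0.021,-0.0476,0,0,-0.021,-0.0476,0,0,-0.021,-0.0476,0,0,-0.021,-0.0476,0,0]' 0; python3 -m pendant '[-0.021,-0.0476,0,0,0,0,0,0,0,0,0,0,0,0,0,0,0,0,0,0]'
```

```text
time: 15.08
tcp_pos: [0.4621, 0.0641, 0.2715]
tcp_rot: [-0.001, 0.128, 0.992, -0.001]
contact_force: [0.8, -0.2, 0.5]
finger_gap: 0.998
gripper_force: 0.0
time: 15.7
tcp_pos: [0.4708, 0.0157, 0.2725]
tcp_rot: [-0.0, 0.126, 0.992, -0.0]
contact_force: [0.2, 0.4, 0.2]
finger_gap: 0.999
gripper_force: 0.0
```

```bash
python3 -m pendant '[-0.002,0,0.045,0,0,0,0.055,0,0,0,0.05,0,0,0,0.035,0,0,0,0.02,0]'; python3 -m pendant '[0,0,0.012,0,0,0,0.01,0,0,0,0.0075,0,0,0,0,0,0,0,0,0]'
```

```text
time: 16.32
tcp_pos: [0.4719, 0.0147, 0.0658]
tcp_rot: [-0.001, 0.127, 0.992, -0.0]
contact_force: [-0.9, 0.2, -0.4]
finger_gap: 1.006
gripper_force: 0.0
time: 16.95
tcp_pos: [0.4733, 0.0141, 0.0387]
tcp_rot: [0.0, 0.128, 0.992, 0.0]
contact_force: [0.1, 0.4, 0.0]
finger_gap: 1.001
gripper_force: 0.0
```

```bash
python3 - <<'E'
from h import *
for n in("scene","top"):
    capture(n)
    for k in("lever_grip","lever"): print(n,k,[(d['uv'],d['confidence']) for d in find_in(n,k)])
E
```

```text
scene lever_grip []
scene lever []
top lever_grip [([409.3, 300.4], 0.48), ([263.1, 206.7], 0.44)]
top lever []
```

Occluded, as expected. I'll close and check the gap, which should be about 0.47 for the 40 mm bar.

```bash
python3 -m pendant '[0,0,0,0,0,0,0,0,0,0,0,0,0,0,0,0,0,0,0,0]' 1
```

```text
time: 17.88
tcp_pos: [0.4736, 0.0159, 0.0394]
tcp_rot: [0.0, 0.127, 0.992, 0.001]
contact_force: [-2.6, 5.4, 11.0]
finger_gap: 0.487
gripper_force: 59.0
```

```bash
python3 -m pendant '[0.0061,0,-0.0112,0,0.0048,0,-0.0118,0,0.0034,0,-0.0123,0,0.002,0,-0.0126,0,0.0005,0,-0.0127,0]'; python3 -m pendant '[-0.001,0,-0.0127,0,-0.0025,0,-0.0125,0,-0.0039,0,-0.0122,0,-0.0053,0,-0.0116,0,-0.0065,0,-0.0109,0]';  python3 -m pendant '[0,0,0,0,0,0,0,0,0,0,0,0,0,0,0,0,0,0,0,0]'
```

```text
time: 18.5
tcp_pos: [0.4555, 0.0128, 0.0989]
tcp_rot: [-0.0, 0.13, 0.992, -0.003]
contact_force: [1.9, -15.3, -4.5]
finger_gap: 0.481
gripper_force: 61.0
time: 19.12
tcp_pos: [0.474, 0.0142, 0.1587]
tcp_rot: [-0.001, 0.128, 0.992, 0.0]
contact_force: [0.6, 2.4, -4.9]
finger_gap: 0.475
gripper_force: 61.5
time: 19.75
tcp_pos: [0.4747, 0.0141, 0.159]
tcp_rot: [-0.001, 0.128, 0.992, 0.001]
contact_force: [-4.8, 1.5, 2.8]
finger_gap: 0.485
gripper_force: 61.7
```

```bash
python3 -m pendant '[-0.0015,0,-0.002,0,-0.0015,0,-0.002,0,0,0,0,0,0,0,0,0,0,0,0,0]'; python3 -m pendant '[0,0,0,0,0,0,0,0,0,0,0,0,0,0,0,0,0,0,0,0]' 0; python3 -m pendant '[0,0,-0.03,0,0,0,-0.06,0,0.04,0.04,-0.02,0,0.04,0.045,0,0,0.04,0.045,0,0]';  python3 -m pendant '[0.03,0.05,0,0,0.03,0.05,0,0,0.02,0.03,0,0,0,0,0,0,0,0,0,0]'
python3 - <<'E'
from h import *
B=np.array([.6265,.0555]);a=.2534;f=np.array([np.cos(a),np.sin(a)])
for n in("scene","top"):
    capture(n); print(n,proj(n,[[*(B-.158*f),.173],[*(B-.158*f),.057]]))
    for k in("lever_grip","lever","marker","pen_cup","scissors","glue_stick","tape_roll","tumbler"): print(n,k,[(d['uv'],round(d['confidence'],2)) for d in find_in(n,k)[:2]])
E
```

```text
time: 20.38
tcp_pos: [0.4764, 0.0144, 0.1621]
tcp_rot: [-0.002, 0.127, 0.992, 0.001]
contact_force: [-5.4, 4.9, -0.4]
finger_gap: 0.481
gripper_force: 61.5
time: 21.0
tcp_pos: [0.4783, 0.0126, 0.1628]
tcp_rot: [0.0, 0.128, 0.992, -0.0]
contact_force: [-0.3, 0.3, -1.2]
finger_gap: 1.002
gripper_force: 0.0
time: 21.62
tcp_pos: [0.3943, 0.1703, 0.2735]
tcp_rot: [0.001, 0.128, 0.992, 0.001]
contact_force: [-0.2, -0.4, 0.2]
finger_gap: 0.997
gripper_force: 0.0
time: 22.25
tcp_pos: [0.3508, 0.314, 0.2726]
tcp_rot: [0.0, 0.128, 0.992, -0.0]
contact_force: [0.1, -1.2, -0.8]
finger_gap: 1.001
gripper_force: 0.0
scene [[353.18704664 219.17435027]
 [350.35282834 260.79341666]]
scene lever_grip [([350.7, 223.3], 0.93)]
scene lever [([352.0, 225.5], 0.94)]
scene marker [([509.0, 262.7], 0.61)]
scene pen_cup [([491.3, 291.2], 0.66), ([352.9, 222.8], 0.22)]
scene scissors [([393.1, 255.5], 0.63)]
scene glue_stick [([248.4, 222.3], 0.77)]
scene tape_roll [([204.5, 269.5], 0.85)]
scene tumbler [([125.6, 240.8], 0.95)]
top [[277.58858908 274.67188917]
 [280.99104368 283.58299351]]
top lever_grip [([272.9, 272.7], 0.9), ([151.5, 310.5], 0.18)]
top lever [([273.9, 270.2], 0.61)]
top marker [([137.1, 305.5], 0.81), ([262.8, 213.3], 0.64)]
top pen_cup [([147.6, 319.1], 0.66)]
top scissors [([262.1, 327.0], 0.86)]
top glue_stick [([410.7, 300.3], 0.52)]
top tape_roll [([422.6, 256.3], 0.77)]
top tumbler [([479.3, 193.1], 0.96), ([409.6, 299.7], 0.34)]
```

```bash
python3 - <<'E'
from h import *
for n,R in(("scene",dict(grip=(338,205,372,255),marker=(480,235,520,320),tape=(175,240,230,285),sciss=(375,240,415,270))),("top",dict(grip=(255,255,295,295),tape=(395,215,450,270),sciss=(230,270,270,360)))):
    im=capture(n).astype(int)
    for k,(x0,y0,x1,y1) in R.items():
        for ref in("0","6"):
            r=cv2.imread(f"pics/{n}{ref}.png")[:,:,::-1].astype(int); d=abs(im-r)[y0:y1,x0:x1].max(2); print(n,k,ref,(d>40).sum(),d.size)
E
```

```text
scene grip 0 0 1700
scene grip 6 275 1700
scene marker 0 86 3400
scene marker 6 1 3400
scene tape 0 0 2475
scene tape 6 0 2475
scene sciss 0 0 1200
scene sciss 6 0 1200
top grip 0 0 1600
top grip 6 380 1600
top tape 0 0 3025
top tape 6 0 3025
top sciss 0 0 3600
top sciss 6 25 3600
```

The lever looks the same as at the start (home), the marker is unmoved in the cup, and the bystanders are unchanged. I'm handing in.

```bash
python3 -c "
from rig import close_job
print(close_job())"
```

```text
the job is handed in; nothing more can be done
None
```

I tripped the breaker with the marker, stood the marker cap down in the pen cup, and lifted the lever back to its latched home position; the last pictures show the tape roll, scissors and lever as they were at the start, and I handed the job in at about 23 s.

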